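# Take the wrongly packed finial out of its case

### The job

Open the lid of the grey finial case until it stands upright, and check the three wooden lamp finials inside against the layout strip on the case's front ledge (square in the middle, round at both ends). Take out the one finial that does not match its mark and stand it upright in the wooden odd-parts tray; leave the other two standing where they are, and leave the lid standing open.

Things in the scene. Friction and masses are not known exactly. Their poses are not given: they have to be found in the camera images.
- case: Fixed grey steel case, 160 (x) by 290 (y) by 60 mm high without lid; walls and floor 6 mm. Origin: centre of its underside; -x is its front, +x its hinge side. Two low dividers, their tops 26 mm above the table, make a row of three compartments along its y, centred at y = -94.5, 0 and +94.5 mm, each about 90 mm wide and 148 mm deep (x).
- layout (a point): Middle of the layout strip: a white ledge along the case's front, from case x = -80 to -112 mm, top 20 mm above the table (this point on it). A black mark before each compartment shows what belongs there: always a square before the middle one, a disc before each end one.
- lid (a joint): Angle of the case's lid, rad: 0 shut, about 1.57 upright, stop at 1.9. It starts shut or up to 0.2 ajar. It is a 160 x 290 x 8 mm grey panel, 0.15 kg, hinged along the case's +x top edge; the hinge is stiff, so the lid stays at any angle where it is left.
- lid_hinge (a point): Middle of the lid's hinge line (which runs along the case's y), at case x = +80 mm, height 60.5 mm.
- lid_handle (a point): Middle of the lid's handle: a round steel bar 11 mm thick, 100 mm long, parallel to the hinge, 35 mm off the lid's outer face on two posts. Shut, it lies 146 mm in front of the hinge (case -x), 43 mm above it, 14 mm behind the lid's front edge; it swings up and over towards case +x. It can turn between gripper pads, so the gripper may point down all the way.
- finial_a: Loose pale wooden round finial (turned), 46 mm high, about 0.05 kg: a foot 36 mm across (10 mm high), a neck 20 mm thick, a head 36 mm across from 26 to 42 mm up. Origin: centre of its underside; z up. Stands on the floor of a compartment of the case.
- finial_b: Loose pale wooden square finial, 46 mm high, about 0.05 kg: a foot 34 x 34 mm (10 mm high), a neck 20 x 20 mm, a head 34 x 34 mm from 24 to 46 mm up; sides along its x and y. Origin: centre of its underside; z up. Stands on the floor of a compartment of the case, turned less than 0.25 rad from the case.
- finial_c: Another square finial, exactly like finial_b, also in a compartment of the case, turned less than 0.25 rad from the case.
- tray: Fixed shallow open brown wooden tray for odd parts, 170 (x) by 190 (y) by 22 mm high, walls and floor 5 mm. Origin: centre of its underside. A loose brass ring 30 mm across and 8 mm high lies in it near the corner at +x, +y; the rest is free.

How it is judged:
On the way, in this order (a step that is already met when the one before it is completed fails the run):
1. the lid stands open (value of joint lid above 1.2 rad), for 0.2 s.
2. the wrongly packed finial is in the tray (x of finial_c in the frame of tray between -0.075 and 0.075 m and y of finial_c in the frame of tray between -0.085 and 0.085 m and z of finial_c in the frame of tray below 0.012 m), for 0.2 s.
At the end, for the whole second after the job is handed in: The lid is open by more than 1.2 rad; the wrongly packed finial (the square one in an end compartment) stands upright (within 0.2 rad) and at rest on the tray's floor, inside its walls; the other two finials are upright (within 0.2 rad) and within 25 mm of where they started (all of step 2 and value of joint lid above 1.2 rad and angle between each of finial_c, finial_a, finial_b's own z axis and vertical below 0.2 rad and linear speed of finial_c below 0.02 m/s and distance of each of finial_a, finial_b from where it was at the start of the episode below 0.025 m); the robot touches nothing.
It also fails if it takes over 51 s, if anything falls off the work surface, if the arm or the gripper's body presses on something with over 40 N, if the wrist force passes 120 N, or if a joint passes its speed limit or range.

### The arm

A 6-joint arm with a two-finger parallel gripper is mounted at the origin on the work surface. World frame = base frame: x ahead of the robot, y to its left, z up, the work surface at z = 0. Lengths are in m, angles in rad, forces in N, time in s.
With the tool pointing down it reaches from about 0.25 to 0.775 m from the base axis. Payload 4 kg.
Tool frame: the origin (TCP) lies on the centre line of the jaws, within the pads' length; the fingertips stand 8 mm ahead of it and the grasp point (between the pads) lies 11 mm behind it (robot.nose_length is the distance from the TCP to the fingertips, in m); z points along the fingers, y is the line along which they close (so a half turn about z gives the same grasp; the last joint's range is limited). The gripper opens to 85 mm and grips with 20 to 120 N. Pads are 22 mm wide; open, the fingers measure 114 mm over their backs; the gripper's body (76 mm by 85 mm) begins 54 mm behind the grasp point. The pads swing forward as they close: fully open they stand 13 mm farther back than shut.
Start: joints at [-1.312, 0.087, 1.371, -0, 1.684, -0.103], TCP at [0.195, -0.514, 0.239] pointing down, gripper open.
Joint ranges: [-3.1, 3.1], [-0.76, 2.03], [0.27, 2.55], [-1.08, 4.22], [0.17, 2.65], [-2.57, 2.57]. Speed limits (rad/s): [2.79, 2.79, 3.14, 3.14, 3.14, 3.14].

### API

Orientations are given as a 3x3 rotation matrix whose columns are the frame's x, y, z axes.
In Python, from bench import robot gives the robot as it stands. The module is installed in compiled form; this text tells all that it offers.
- The arm moves only by the shell command python3 -m creep 'ROWS'. ROWS is JSON, a list of rows, each an object with "xyz": the shift along the tool's x, y, z in m, a list of three; "delta_rot": the turn, a rotation vector about the tool's x, y, z in degrees, a list of three; "grip": the finger opening in m, from 0 to 0.0854. In form: [{"xyz": [tx, ty, tz], "delta_rot": [wx, wy, wz], "grip": grip}, ...]. A call has 1 to 20 rows; each row shifts and turns the commanded pose from where the row before left it, along the tool's axes as they then stand; what a row does not reach is not made up. A row lasts 1/8 s, in which the tool goes at most 62.5 mm and 10.7 degrees, less where a joint would pass 70% of its speed; a pose out of reach is approached as far as the arm can. A call is refused whole if a number of a shift passes 0.0625 or a number of a turn 10.7, either way. A call with a gripper value outside its range is refused whole. The fingers move at their own pace and stop on an object; the grip force is fixed at half the most. Time passes only in rows, so rows that do not move let the fingers close. It gives the time, the measured TCP pose, the force, the opening and the grip force at its end, in the units of the state.
- robot.sense(): the state, without advancing time (a new reading comes with each control period).
- robot.grab_frame(name): name is "scene" or "top"; returns a dict with "pixels" (400x640x3 uint8, blue, green, red), "camera_matrix" (3x3 intrinsics, pixels), "T" (4x4, takes a point from camera to world coordinates). Camera axes: x right, y up, looking along -z (the intrinsics and any distortion apply to the point x, -y, -z); pixel columns grow to the right and rows downward; lengths in m; the calibration is good to about 2 mm. A picture is of the moment at which its call begins. There is no depth.
- robot.hand_in(): hands the job in; it is judged then, once.
The state is a dict: "clock": time; "joint_positions": joint angles; "joint_velocities": joint speeds; "joint_torque": joint torques, N m; "position": TCP position; "tcp_rot": TCP orientation; "force": force on the tool from outside, world axes, zero at the start; "torque": the same for the moment, N m; "finger_gap": opening from 0.0 (shut) to 1.0 (fully open); "gripper_force": force on a finger pad.
Only numpy, scipy, OpenCV 4.12 (cv2) and the standard library are available. Lean on these libraries where they do the work, as an engineer would, in place of code of your own. Each camera call takes 0.05 s, during which the arm holds its last target. There are 200 camera calls.

## Working session

There is one attempt and no reset: what is moved stays moved. The work goes in short steps, Python scripts to look and compute and a shell command to move; the robot and the scene stay as the last step left them, time stands still between calls to the robot, and variables do not carry over. Pictures are saved under pics/ and viewed, at most 10 in all, crops included, and the job is handed in when it is done.

```bash
mkdir -p pics; cat > h.py <<'E'
import numpy as np,cv2
from bench import robot
def grab(n):
    f=robot.grab_frame(n); return f
def ray(K,T,u,v,z):
    K=np.array(K);T=np.array(T)
    d=np.linalg.inv(K)@[u,v,1]; d=T[:3,:3]@[d[0],-d[1],-d[2]]; o=T[:3,3]
    return o+d*(z-o[2])/d[2]
def proj(K,T,p):
    K=np.array(K);T=np.array(T)
    c=T[:3,:3].T@(np.array(p)-T[:3,3]); q=K@[c[0],-c[1],-c[2]]; return q[:2]/q[2]
E
python3 - <<'E'
from h import *
for n in("top","scene"):
    f=grab(n);cv2.imwrite(f"pics/{n}0.png",f["pixels"]);np.savez(f"{n}.npz",K=f["camera_matrix"],T=f["T"]);print(n,np.round(f["camera_matrix"],1).tolist(),np.round(f["T"],3).tolist(),[k for k in f])
s=robot.sense();print(s["clock"],s["position"],np.round(s["tcp_rot"],3).tolist())
E
```

```text
top [[418.0, 0.0, 321.8], [0.0, 418.0, 198.0], [0.0, 0.0, 1.0]] [[-0.002, 0.987, -0.16, 0.392], [-1.0, -0.004, -0.009, -0.012], [-0.01, 0.16, 0.987, 0.926], [0.0, 0.0, 0.0, 1.0]] ['pixels', 'camera_matrix', 'T']
scene [[442.3, 0.0, 319.0], [0.0, 442.3, 201.7], [0.0, 0.0, 1.0]] [[-0.775, -0.52, 0.359, 0.815], [0.631, -0.644, 0.433, 0.367], [0.006, 0.562, 0.827, 0.798], [0.0, 0.0, 0.0, 1.0]] ['pixels', 'camera_matrix', 'T']
0.1 [ 0.19454472 -0.5139663   0.23822616] [[0.935, 0.354, -0.001], [0.354, -0.935, 0.002], [0.0, -0.002, -1.0]]
```

View pics/top0.png

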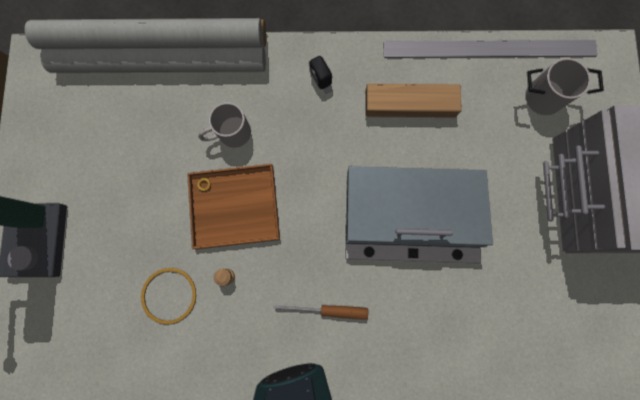

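View pics/scene0.png

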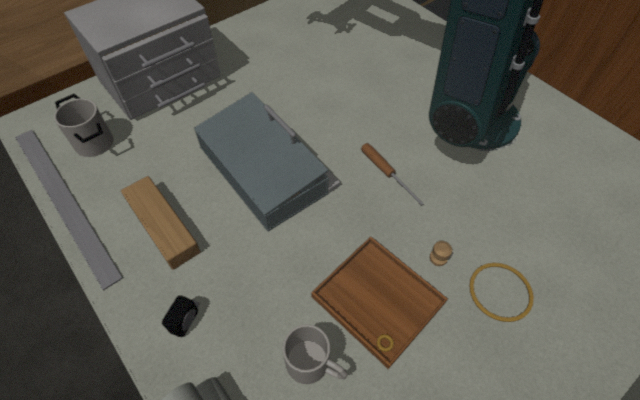

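The top view shows the case at about (418,205) with a nearly shut lid and the handle at (424,233). The marks are at (369,252), (413,253) and (457,254), and the tray is at (234,206) with the brass ring at (204,184). Next I'll enlarge and measure.

```bash
python3 - <<'E'
from h import *
t=np.load("top.npz");s=np.load("scene.npz");K,T=t["K"],t["T"]
print("tcp top",proj(K,T,[.1945,-.514,.238]),"scene",proj(s["K"],s["T"],[.1945,-.514,.238]), proj(s["K"],s["T"],[0,0,0]),proj(K,T,[0,0,0]))
for p in[(369,252),(413,253),(457,254)]:print(ray(K,T,*p,.02))
for p in[(189,173),(273,166),(279,241),(195,248)]:print("tray",ray(K,T,*p,.022))
for p in[(397,232),(452,233)]:print("handle",ray(K,T,*p,.105))
a=cv2.imread("pics/top0.png")[150:275,330:500];b=cv2.imread("pics/top0.png")[155:260,180:290]
a=cv2.resize(a,None,fx=4,fy=4,interpolation=2);
cv2.imwrite("pics/c1.png",a)
E
```

```text
tcp top [652.25319455 395.01004812] scene [286.30750311 -36.47018283] [476.20665848 117.69999404] [320.48419046 460.54933853]
[ 0.42087242 -0.10523039  0.02      ]
[ 0.41851253 -0.19953174  0.02      ]
[ 0.41615919 -0.2935714   0.02      ]
tray [0.59582376 0.29070471 0.022     ]
tray [0.61093197 0.10423869 0.022     ]
tray [0.44483719 0.08852887 0.022     ]
tray [0.43028255 0.26965417 0.022     ]
handle [ 0.45696238 -0.15217921  0.105     ]
handle [ 0.45469284 -0.25963578  0.105     ]
```

View pics/c1.png

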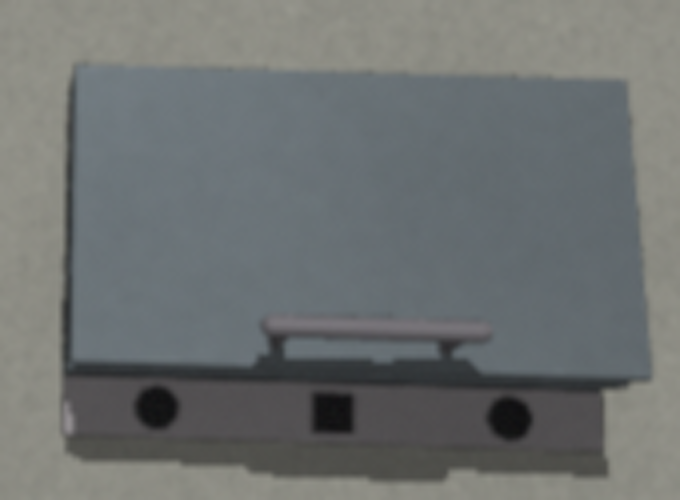

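The enlarged crop shows the handle bar from (262,326) to (492,332) and the lid's front corners at (70,365) and (650,380), in crop pixels at 4x. I'll fit the lid angle from these.

```bash
cat >> h.py <<'E'
YAW=-.025; R=np.array([[np.cos(YAW),-np.sin(YAW),0],[np.sin(YAW),np.cos(YAW),0],[0,0,1]])
CASE=np.array([.5145,-.202,0])
def lidpt(a,d,y,h):  # d in front of hinge, h above
    return CASE+R@[.08-d*np.cos(a)+h*np.sin(a),y,.0605+d*np.sin(a)+h*np.cos(a)]
E
python3 - <<'E'
from h import *
t=np.load("top.npz");K,T=t["K"],t["T"]
for a in(0,.05,.1,.15,.2):
  print(a,*[np.round(proj(K,T,lidpt(a,d,y,h)),1) for d,y,h in((.146,.05,.043),(.146,-.05,.043),(.16,.145,.008),(.16,-.145,.008),(0,.145,.008),(0,-.145,.008))],np.round(lidpt(a,.146,0,.043),4))
print("meas (396.5,231.5)(452,233)(347.5,241)(492.5,245)(348.8,166)(486.8,170)")
for a in np.arange(0.05,1.75,.15):print(round(a,2),np.round(lidpt(a,.146,0,.043),4))
E
python3 -m creep '[{"xyz":[0,0,0],"delta_rot":[0,0,-9.7],"grip":0.05},{"xyz":[0,0,0],"delta_rot":[0,0,-9.7],"grip":0.05},{"xyz":[0,0,0],"delta_rot":[0,0,-9.7],"grip":0.05},{"xyz":[0,0,0],"delta_rot":[0,0,-9.7],"grip":0.05},{"xyz":[0,0,0],"delta_rot":[0,0,-9.7],"grip":0.05},{"xyz":[0,0,0],"delta_rot":[0,0,-9.7],"grip":0.05},{"xyz":[0,0,0],"delta_rot":[0,0,-9.6],"grip":0.05},{"xyz":[0,0,0],"delta_rot":[0,0,0],"grip":0.05}]'; python3 -c "
from h import *
s=robot.sense();print(s['tcp_rot'],s['joint_positions'])"
```

```text
0 [396.1 235.7] [447.2 236.9] [346.7 242.8] [489.3 246. ] [347.7 166.4] [486.2 169.2] [ 0.4485 -0.2004  0.1035]
0.05 [396.7 234.3] [448.2 235.4] [346.9 242.3] [490.9 245.5] [347.7 166.2] [486.2 169. ] [ 0.4509 -0.2004  0.1107]
0.1 [397.3 232.6] [449.3 233.7] [347.1 241.5] [492.4 244.8] [347.7 166. ] [486.2 168.8] [ 0.4535 -0.2005  0.1179]
0.15 [397.9 230.7] [450.3 231.9] [347.3 240.6] [493.9 243.9] [347.7 165.9] [486.2 168.6] [ 0.4566 -0.2006  0.1248]
0.2 [398.5 228.6] [451.3 229.8] [347.5 239.5] [495.5 242.8] [347.7 165.7] [486.1 168.5] [ 0.46   -0.2006  0.1316]
meas (396.5,231.5)(452,233)(347.5,241)(492.5,245)(348.8,166)(486.8,170)
0.05 [ 0.4509 -0.2004  0.1107]
0.2 [ 0.46   -0.2006  0.1316]
0.35 [ 0.4721 -0.2009  0.151 ]
0.5 [ 0.487  -0.2013  0.1682]
0.65 [ 0.5043 -0.2017  0.1831]
0.8 [ 0.5236 -0.2022  0.1952]
0.95 [ 0.5445 -0.2028  0.2043]
1.1 [ 0.5666 -0.2033  0.2101]
1.25 [ 0.5892 -0.2039  0.2126]
1.4 [ 0.612  -0.2044  0.2117]
1.55 [ 0.6344 -0.205   0.2074]
1.7 [ 0.6559 -0.2055  0.1997]
clock: 1.1
position: [0.1946, -0.5142, 0.2387]
tcp_rot: [[0.028, 1.0, -0.0], [1.0, -0.028, 0.001], [0.001, -0.0, -1.0]]
force: [-0.8, -0.6, -0.1]
finger_gap: 0.586
gripper_force: 0.0
[[ 2.76837725e-02  9.99616684e-01 -3.07507798e-04]
 [ 9.99616217e-01 -2.76834449e-02  1.02289373e-03]
 [ 1.01398876e-03 -3.35707339e-04 -9.99999430e-01]] [-1.31212532e+00  8.75912785e-02  1.37148558e+00 -3.58529242e-05
  1.68358331e+00 -1.28444218e+00]
```

```bash
python3 -m creep '[{"xyz":[0.0532,0.0418,0],"delta_rot":[0,0,0],"grip":0.05},{"xyz":[0.0532,0.0418,0],"delta_rot":[0,0,0],"grip":0.05},{"xyz":[0.0532,0.0418,0],"delta_rot":[0,0,0],"grip":0.05},{"xyz":[0.0532,0.0418,0],"delta_rot":[0,0,0],"grip":0.05},{"xyz":[0.0532,0.0418,0],"delta_rot":[0,0,0],"grip":0.05},{"xyz":[0.0532,0.0418,0],"delta_rot":[0,0,0],"grip":0.05},{"xyz":[0,0,0.03],"delta_rot":[0,0,0],"grip":0.05},{"xyz":[0,0,0.03],"delta_rot":[0,0,0],"grip":0.05},{"xyz":[0,0,0.015],"delta_rot":[0,0,0],"grip":0.05},{"xyz":[0,0,0],"delta_rot":[0,0,0],"grip":0.05},{"xyz":[0,0,0],"delta_rot":[0,0,0],"grip":0.05}]'
python3 - <<'E'
from h import *
f=grab("scene");a=f["pixels"][60:240,170:370];cv2.imwrite("pics/s1.png",cv2.resize(a,None,fx=3,fy=3,interpolation=2))
s=np.load("scene.npz")
for p in (lidpt(.1,.146,.05,.043),lidpt(.1,.146,-.05,.043)):print((proj(s["K"],s["T"],p)-[170,60])*3)
E
```

```text
clock: 2.48
position: [0.4343, -0.2263, 0.1657]
tcp_rot: [[0.027, 1.0, 0.002], [1.0, -0.027, -0.001], [-0.001, 0.002, -1.0]]
force: [-0.1, 0.3, 0.5]
finger_gap: 0.587
gripper_force: 0.0
[371.73585435 225.35974849]
[290.63120983 143.8075079 ]
```

View pics/s1.png

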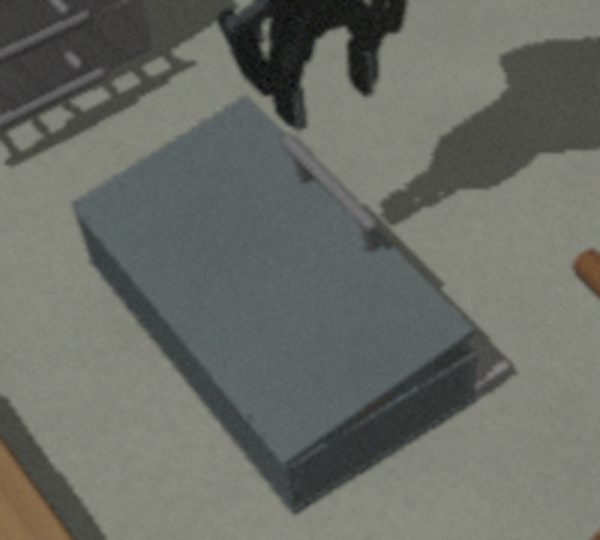

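The handle runs from (287,138) to (372,225) in the crop, within a few crop pixels of the prediction for 0.1 rad. Next I'll centre on it, descend and grip.

```bash
python3 -m creep '[{"xyz":[0.0122,0.0095,0],"delta_rot":[0,0,0],"grip":0.05},{"xyz":[0.0122,0.0095,0],"delta_rot":[0,0,0],"grip":0.05},{"xyz":[0,0,0.02],"delta_rot":[0,0,0],"grip":0.05},{"xyz":[0,0,0.02],"delta_rot":[0,0,0],"grip":0.05},{"xyz":[0,0,0.018],"delta_rot":[0,0,0],"grip":0.05},{"xyz":[0,0,0],"delta_rot":[0,0,0],"grip":0.05},{"xyz":[0,0,0],"delta_rot":[0,0,0],"grip":0.0},{"xyz":[0,0,0],"delta_rot":[0,0,0],"grip":0.0},{"xyz":[0,0,0],"delta_rot":[0,0,0],"grip":0.0},{"xyz":[0,0,0],"delta_rot":[0,0,0],"grip":0.0},{"xyz":[0,0,0],"delta_rot":[0,0,0],"grip":0.0},{"xyz":[0,0,0],"delta_rot":[0,0,0],"grip":0.0}]'
```

```text
clock: 4.03
position: [0.4567, -0.2021, 0.1075]
tcp_rot: [[0.026, 1.0, 0.008], [1.0, -0.026, -0.001], [-0.001, 0.008, -1.0]]
force: [7.1, -0.0, -4.7]
finger_gap: 0.111
gripper_force: 58.3
```

```bash
python3 -m creep '[{"xyz":[0,0.0062,-0.011],"delta_rot":[0,0,0],"grip":0},{"xyz":[0,0.0062,-0.011],"delta_rot":[0,0,0],"grip":0},{"xyz":[0,0.0062,-0.011],"delta_rot":[0,0,0],"grip":0},{"xyz":[0,0.0074,-0.0086],"delta_rot":[0,0,0],"grip":0},{"xyz":[0,0.0074,-0.0086],"delta_rot":[0,0,0],"grip":0},{"xyz":[0,0.0087,-0.0074],"delta_rot":[0,0,0],"grip":0},{"xyz":[0,0.0087,-0.0074],"delta_rot":[0,0,0],"grip":0},{"xyz":[0,0.0096,-0.006],"delta_rot":[0,0,0],"grip":0},{"xyz":[0,0.0096,-0.006],"delta_rot":[0,0,0],"grip":0},{"xyz":[0,0,0],"delta_rot":[0,0,0],"grip":0}]'
```

```text
clock: 5.28
position: [0.5246, -0.2042, 0.1838]
tcp_rot: [[0.026, 1.0, 0.002], [1.0, -0.026, -0.002], [-0.001, 0.002, -1.0]]
force: [3.4, -5.2, -8.2]
finger_gap: 0.101
gripper_force: 58.5
```

```bash
python3 -m creep '[{"xyz":[0,0.0104,-0.0046],"delta_rot":[0,0,0],"grip":0},{"xyz":[0,0.0104,-0.0046],"delta_rot":[0,0,0],"grip":0},{"xyz":[0,0.011,-0.0029],"delta_rot":[0,0,0],"grip":0},{"xyz":[0,0.011,-0.0029],"delta_rot":[0,0,0],"grip":0},{"xyz":[0,0.0113,-0.0012],"delta_rot":[0,0,0],"grip":0},{"xyz":[0,0.0113,-0.0012],"delta_rot":[0,0,0],"grip":0},{"xyz":[0,0.0114,0.0005],"delta_rot":[0,0,0],"grip":0},{"xyz":[0,0.0114,0.0005],"delta_rot":[0,0,0],"grip":0},{"xyz":[0,0.0112,0.0022],"delta_rot":[0,0,0],"grip":0},{"xyz":[0,0.0112,0.0022],"delta_rot":[0,0,0],"grip":0},{"xyz":[0,0.0105,0.0033],"delta_rot":[0,0,0],"grip":0},{"xyz":[0,0,0],"delta_rot":[0,0,0],"grip":0},{"xyz":[0,0,0],"delta_rot":[0,0,0],"grip":0}]'
```

```text
clock: 6.9
position: [0.6463, -0.2082, 0.1967]
tcp_rot: [[0.027, 1.0, 0.008], [1.0, -0.027, -0.005], [-0.004, 0.008, -1.0]]
force: [1.0, -5.5, 2.7]
finger_gap: 0.103
gripper_force: 59.2
```

```bash
python3 -m creep '[{"xyz":[0,0,0],"delta_rot":[0,0,0],"grip":0.03},{"xyz":[0,0,0],"delta_rot":[0,0,0],"grip":0.03},{"xyz":[0,0,0],"delta_rot":[0,0,0],"grip":0.03},{"xyz":[0,0,-0.02],"delta_rot":[0,0,0],"grip":0.03},{"xyz":[0,0,-0.03],"delta_rot":[0,0,0],"grip":0.03},{"xyz":[0,0,-0.03],"delta_rot":[0,0,0],"grip":0.03},{"xyz":[0,0,-0.01],"delta_rot":[0,0,0],"grip":0.03},{"xyz":[0.04,-0.03,0],"delta_rot":[0,0,0],"grip":0.055},{"xyz":[0.04,-0.03,0],"delta_rot":[0,0,0],"grip":0.055},{"xyz":[0.04,-0.03,0],"delta_rot":[0,0,0],"grip":0.055},{"xyz":[0.04,-0.03,0],"delta_rot":[0,0,0],"grip":0.055},{"xyz":[0.04,-0.03,0],"delta_rot":[0,0,0],"grip":0.055},{"xyz":[0.04,-0.03,0],"delta_rot":[0,0,0],"grip":0.055},{"xyz":[0.04,-0.03,0],"delta_rot":[0,0,0],"grip":0.055},{"xyz":[0,0,0],"delta_rot":[0,0,0],"grip":0.055}]'
python3 - <<'E'
from h import *
f=grab("top");cv2.imwrite("pics/top2.png",f["pixels"]);a=f["pixels"][140:275,180:500]
cv2.imwrite("pics/c2.png",cv2.resize(a,None,fx=2.5,fy=2.5,interpolation=2))
E
```

```text
clock: 8.78
position: [0.4398, 0.081, 0.2817]
tcp_rot: [[0.021, 1.0, -0.001], [1.0, -0.021, 0.001], [0.001, -0.001, -1.0]]
force: [1.1, -0.6, 0.1]
finger_gap: 0.642
gripper_force: 0.0
```

View pics/c2.png

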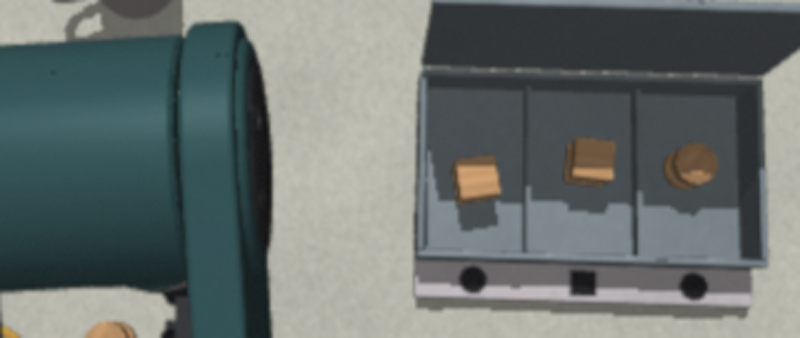

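The lid stands open. The left (+y) compartment holds a square finial at crop (477,179), where a disc is marked, so that is the wrong one. The middle square is at (592,160) and the right round one at (694,165). I'll enlarge the left finial.

```bash
python3 - <<'E'
from h import *
a=cv2.imread("pics/top2.png")[190:235,345:405]
cv2.imwrite("pics/c3.png",cv2.resize(a,None,fx=10,fy=10,interpolation=2))
E
```

```text
(no output)
```

View pics/c3.png

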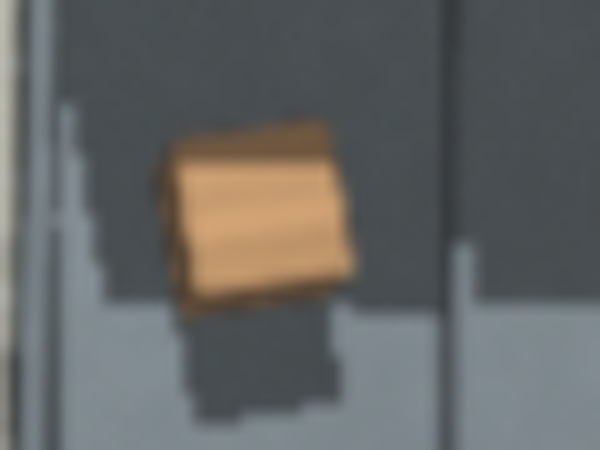

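Top-face corners in the crop are (172,140), (325,122), (352,278) and (192,296).

```bash
python3 - <<'E'
from h import *
t=np.load("top.npz");K,T=t["K"],t["T"]
P=np.array([ray(K,T,(u+.5)/10-.5+345,(v+.5)/10-.5+190,.052) for u,v in((172,140),(325,122),(352,278),(192,296))])
c=P.mean(0);print(P,c,(R.T@(c-CASE)))
print([np.linalg.norm(P[i]-P[i-1]) for i in range(4)])
e=P[0]-P[1]+P[3]-P[2];print("yaw from y edges",np.degrees(np.arctan2(-e[0],e[1])))
e=P[0]-P[3]+P[1]-P[2];print("yaw from x edges",np.degrees(np.arctan2(e[1],e[0])))
q=np.array([ray(K,T,*p,.022) for p in((189,173),(273,166),(279,241),(195,248))]).mean(0);print("tray",q)
E
```

```text
[[ 0.52145561 -0.08870164  0.052     ]
 [ 0.52518543 -0.12107383  0.052     ]
 [ 0.49202022 -0.12596864  0.052     ]
 [ 0.48832872 -0.09232202  0.052     ]] [ 0.5067475  -0.10701653  0.052     ] [-0.01012442  0.09475999  0.052     ]
[np.float64(0.03332413072701161), np.float64(0.03258635284919098), np.float64(0.0335244708755899), np.float64(0.03384852007425503)]
yaw from y edges 6.413819410002446
yaw from x edges 7.319533516945128
tray [0.52046887 0.18828161 0.022     ]
```

```bash
python3 -m creep '[{"xyz":[0,0,0],"delta_rot":[0,0,-8.2],"grip":0.06},{"xyz":[-0.0325,0.0073,0],"delta_rot":[0,0,0],"grip":0.06},{"xyz":[-0.0325,0.0073,0],"delta_rot":[0,0,0],"grip":0.06},{"xyz":[-0.0325,0.0073,0],"delta_rot":[0,0,0],"grip":0.06},{"xyz":[-0.0325,0.0073,0],"delta_rot":[0,0,0],"grip":0.06},{"xyz":[-0.0325,0.0073,0],"delta_rot":[0,0,0],"grip":0.06},{"xyz":[-0.0325,0.0073,0],"delta_rot":[0,0,0],"grip":0.06},{"xyz":[0,0,0.04],"delta_rot":[0,0,0],"grip":0.06},{"xyz":[0,0,0.04],"delta_rot":[0,0,0],"grip":0.06},{"xyz":[0,0,0.04],"delta_rot":[0,0,0],"grip":0.06},{"xyz":[0,0,0.04],"delta_rot":[0,0,0],"grip":0.06},{"xyz":[0,0,0.03],"delta_rot":[0,0,0],"grip":0.06},{"xyz":[0,0,0],"delta_rot":[0,0,0],"grip":0.06},{"xyz":[0,0,0],"delta_rot":[0,0,0],"grip":0.06}]'
```

```text
clock: 10.58
position: [0.5089, -0.1108, 0.0929]
tcp_rot: [[-0.116, 0.993, 0.001], [0.993, 0.116, -0.001], [-0.001, 0.001, -1.0]]
force: [0.4, -0.7, -0.1]
finger_gap: 0.703
gripper_force: 0.0
```

```bash
python3 -m creep '[{"xyz":[0.004,-0.0017,0],"delta_rot":[0,0,0],"grip":0.06},{"xyz":[0,0,0.02],"delta_rot":[0,0,0],"grip":0.06},{"xyz":[0,0,0.02],"delta_rot":[0,0,0],"grip":0.06},{"xyz":[0,0,0.015],"delta_rot":[0,0,0],"grip":0.06},{"xyz":[0,0,0.007],"delta_rot":[0,0,0],"grip":0.06},{"xyz":[0,0,0],"delta_rot":[0,0,0],"grip":0.06},{"xyz":[0,0,0],"delta_rot":[0,0,0],"grip":0.02},{"xyz":[0,0,0],"delta_rot":[0,0,0],"grip":0.02},{"xyz":[0,0,0],"delta_rot":[0,0,0],"grip":0.02},{"xyz":[0,0,0],"delta_rot":[0,0,0],"grip":0.02},{"xyz":[0,0,0],"delta_rot":[0,0,0],"grip":0.02}]'
```

```text
clock: 11.95
position: [0.5069, -0.1064, 0.0311]
tcp_rot: [[-0.117, 0.993, 0.002], [0.993, 0.117, -0.001], [-0.001, 0.002, -1.0]]
force: [-0.7, -0.2, 6.2]
finger_gap: 0.39
gripper_force: 60.3
```

```bash
python3 -m creep '[{"xyz":[0,0,-0.02],"delta_rot":[0,0,0],"grip":0.02},{"xyz":[0,0,-0.03],"delta_rot":[0,0,0],"grip":0.02},{"xyz":[0,0,-0.03],"delta_rot":[0,0,0],"grip":0.02},{"xyz":[0,0,-0.03],"delta_rot":[0,0,0],"grip":0.02},{"xyz":[0.0283,0.0041,0],"delta_rot":[0,0,0],"grip":0.02},{"xyz":[0.0283,0.0041,0],"delta_rot":[0,0,0],"grip":0.02},{"xyz":[0.0283,0.0041,0],"delta_rot":[0,0,0],"grip":0.02},{"xyz":[0.0283,0.0041,0],"delta_rot":[0,0,0],"grip":0.02},{"xyz":[0.0283,0.0041,0],"delta_rot":[0,0,0],"grip":0.02},{"xyz":[0.0283,0.0041,0],"delta_rot":[0,0,0],"grip":0.02},{"xyz":[0.0283,0.0041,0],"delta_rot":[0,0,0],"grip":0.02},{"xyz":[0.0283,0.0041,0],"delta_rot":[0,0,0],"grip":0.02},{"xyz":[0.0283,0.0041,0],"delta_rot":[0,0,0],"grip":0.02},{"xyz":[0.0283,0.0041,0],"delta_rot":[0,0,0],"grip":0.02},{"xyz":[0,0,0],"delta_rot":[0,0,0],"grip":0.02},{"xyz":[0,0,0],"delta_rot":[0,0,0],"grip":0.02}]'
python3 - <<'E'
from h import *
f=grab("scene");a=f["pixels"][110:390,190:490]
cv2.imwrite("pics/s2.png",cv2.resize(a,None,fx=2,fy=2,interpolation=2))
E
```

```text
clock: 13.95
position: [0.513, 0.1792, 0.1392]
tcp_rot: [[-0.117, 0.993, -0.002], [0.993, 0.117, -0.001], [-0.001, -0.002, -1.0]]
force: [0.6, -1.4, -1.2]
finger_gap: 0.386
gripper_force: 59.6
```

View pics/s2.png

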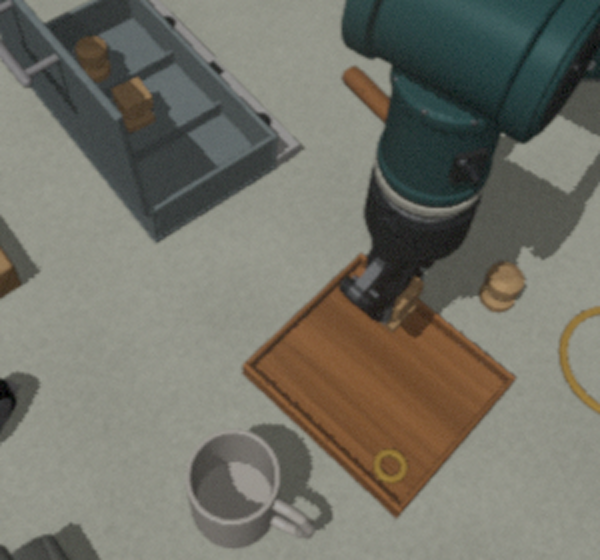

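The finial is held upright at about (405,300), above the free area of the tray, with the ring at (390,465) clear of it. The other two finials still stand in the case. I'll lower and release.

```bash
python3 -m creep '[{"xyz":[0,0,0.03],"delta_rot":[0,0,0],"grip":0.02},{"xyz":[0,0,0.03],"delta_rot":[0,0,0],"grip":0.02},{"xyz":[0,0,0.025],"delta_rot":[0,0,0],"grip":0.02},{"xyz":[0,0,0.01],"delta_rot":[0,0,0],"grip":0.02},{"xyz":[0,0,0.006],"delta_rot":[0,0,0],"grip":0.02},{"xyz":[0,0,0.004],"delta_rot":[0,0,0],"grip":0.02},{"xyz":[0,0,0.003],"delta_rot":[0,0,0],"grip":0.02},{"xyz":[0,0,0],"delta_rot":[0,0,0],"grip":0.02},{"xyz":[0,0,0],"delta_rot":[0,0,0],"grip":0.02}]'
```

```text
clock: 15.12
position: [0.5138, 0.1799, 0.0324]
tcp_rot: [[-0.117, 0.993, 0.001], [0.993, 0.117, 0.0], [-0.0, 0.001, -1.0]]
force: [0.0, 0.6, -1.1]
finger_gap: 0.383
gripper_force: 59.6
```

```bash
python3 -m creep '[{"xyz":[0,0,0.0015],"delta_rot":[0,0,0],"grip":0.02},{"xyz":[0,0,0],"delta_rot":[0,0,0],"grip":0.02},{"xyz":[0,0,0],"delta_rot":[0,0,0],"grip":0.04},{"xyz":[0,0,0],"delta_rot":[0,0,0],"grip":0.06},{"xyz":[0,0,0],"delta_rot":[0,0,0],"grip":0.06},{"xyz":[0,0,0],"delta_rot":[0,0,0],"grip":0.06},{"xyz":[0,0,0],"delta_rot":[0,0,0],"grip":0.06},{"xyz":[0,0,-0.02],"delta_rot":[0,0,0],"grip":0.06},{"xyz":[0,0,-0.03],"delta_rot":[0,0,0],"grip":0.06},{"xyz":[0,0,-0.04],"delta_rot":[0,0,0],"grip":0.06},{"xyz":[0,0,-0.04],"delta_rot":[0,0,0],"grip":0.06},{"xyz":[0,-0.05,-0.02],"delta_rot":[0,0,0],"grip":0.06},{"xyz":[0,-0.05,0],"delta_rot":[0,0,0],"grip":0.06},{"xyz":[0,-0.05,0],"delta_rot":[0,0,0],"grip":0.06},{"xyz":[0,0,0],"delta_rot":[0,0,0],"grip":0.06},{"xyz":[0,0,0],"delta_rot":[0,0,0],"grip":0.06}]'
python3 - <<'E'
from h import *
f=grab("scene");a=f["pixels"][80:390,170:490]
cv2.imwrite("pics/s3.png",cv2.resize(a,None,fx=1.8,fy=1.8,interpolation=2))
E
```

```text
clock: 17.12
position: [0.3652, 0.1623, 0.181]
tcp_rot: [[-0.117, 0.993, 0.002], [0.993, 0.117, 0.0], [0.0, 0.002, -1.0]]
force: [-0.5, -0.7, 0.4]
finger_gap: 0.698
gripper_force: 0.0
```

View pics/s3.png

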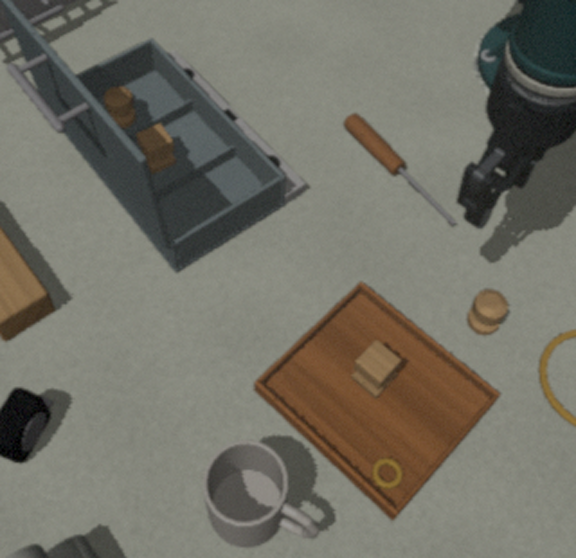

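The square finial stands upright in the tray at about (377,365). The other two stand in their compartments at (120,105) and (155,147), the lid is upright, and the robot is clear of everything.

```bash
python3 -c "
from bench import robot
print(robot.hand_in())"
```

```text
the job is handed in; nothing more can be done
None
```

The job is handed in, with no verdict returned: the last picture shows the wrongly packed square finial (left/+y end compartment) standing upright in the odd-parts tray, the other two in place and the lid standing open.

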